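# Dip the compressor's oil gauge and present it level

### The arm

A 6-joint arm with a two-finger parallel gripper is mounted at the origin on a cart in front of the work surface, level with it; the furniture and walls round the work are solid. World frame = base frame: x ahead of the robot, y to its left, z up, the work surface at z = 0. Lengths are in mm, angles in degrees, forces in N, time in s.
With the tool pointing down it reaches from about 300 to 875 mm from the base axis. Payload 6.4 kg.
Tool frame: the origin (TCP) lies between the finger pads; the fingertips stand 17 mm ahead of it and the grasp point (between the pads) lies 2 mm behind it (arm.tips_ahead is the distance from the TCP to the fingertips, in mm); z points along the fingers, y is the line along which they close (so a half turn about z gives the same grasp; the last joint's range is limited). The gripper opens to 88 mm and grips with 3 to 60 N. Pads are 18 mm wide; open, the fingers measure 123 mm over their backs; the gripper's body (75 mm by 187 mm) begins 45 mm behind the grasp point.
Start: joints at [-80.69, 10.359, 92.074, -0, 77.567, -11.82], TCP at [207.302, -536.346, 255.714] pointing down, gripper open.
Joint ranges: [-171.53, 171.53], [-51.25, 118.39], [17.06, 147.69], [-65.23, 245.23], [0, 150.52], [-178.68, 178.68]. Speed limits (degrees/s): [147.25, 147.25, 172.46, 180, 180, 180].

### API

Orientations are given as [roll, pitch, yaw] about the fixed x, y, z axes, in that order (R = Rz(yaw) Ry(pitch) Rx(roll)).
In Python, from plant import arm, imaging, nets gives the robot as it stands.
- The arm moves only by the tool jog_arm, never from a script. Its argument "series" is a list of rows, each an object with "linear": the shift along the tool's x, y, z in cm, a list of three; "rotation": the turn, a rotation vector about the tool's x, y, z in rad, a list of three; "gripper": the closure, from 0 (fully open) to 1 (shut). In form: [{"linear": [dx, dy, dz], "rotation": [rx, ry, rz], "gripper": gripper}, ...]. A call has 1 to 10 rows; each row is the pose to reach, as a shift and turn from the pose commanded when the call began, along the tool's axes at that moment; what a row does not reach only later rows make up. A row lasts 1/12 s, in which the tool goes at most 41.7 mm and 7.16 degrees, less where a joint would pass 70% of its speed; a pose out of reach is approached as far as the arm can. A call with a gripper value outside its range is refused whole. The fingers move at their own pace and stop on an object; the grip force is fixed at half the most. Time passes only in rows, so rows that repeat a pose let the fingers close. It gives the time, the measured TCP pose, the force, the opening and the grip force at its end, in the units of the state.
- arm.observe(): the state, without advancing time (a new reading comes with each control period).
- imaging.read_camera(name): name is "side" or "top"; returns a dict with "image" (400x640x3 uint8, red, green, blue), "range_z" (400x640 float32, mm along the optical axis (not along the pixel's ray), 0 where there is no reading), "vertical_fov" (degrees; the focal length in pixels is half the picture's height over the tangent of half this angle, whatever the lens; pixels are square), "cx", "cy" (the principal point, pixels), "D" ([k1, k2, p1, p2, k3] as OpenCV has them; the pictures are not rectified), "origin" and "rotation" of the camera in the world. Camera axes: x right, y up, looking along -z (the intrinsics and any distortion apply to the point x, -y, -z); pixel columns grow to the right and rows downward; lengths in mm; the calibration is good to about 2 mm. A picture is of the moment at which its call begins.
- arm.close_job(): hands the job in; it is judged then, once.
Trained networks look in the newest picture that a camera, given by its name, has taken for a name from the list of things; names that differ only in an ending like _2 or _b are one class to them, and where a whole thing is asked for, a point or a joint stands for the part that bears it (a point fixed in the world has none). Each returns a list of dicts, best first, with "confidence" (0 to 1); they miss things now and then, are a little off and sometimes report something else, mostly with a low value. They report only what shows in the picture. A call takes as long as a camera call. They do not tell look-alikes from the thing itself.
- nets.look_for(camera, name): "box" ([left, top, width, height] as shares, 0 to 1, of the picture: columns of its width, rows of its height, round what is visible of it).
- nets.landmark_of(camera, name): "at" ([column, row] as shares, 0 to 1, of the picture: columns of its width, rows of its height: a listed point, or the origin of a listed thing).
The state is a dict: "time_s": time; "joints": joint angles; "qvel": joint speeds; "joint_torque": joint torques, N m; "tool_pos": TCP position; "orientation": TCP orientation; "force": force on the tool from outside, world axes, zero at the start; "moment": the same for the moment, N m; "width": finger opening in mm; "finger_force": force on a finger pad.
Only numpy, scipy, OpenCV 4.12 (cv2) and the standard library are available. Lean on these libraries where they do the work, as an engineer would, in place of code of your own. Each camera call takes 0.05 s, during which the arm holds its last target. There are 200 camera calls.

### The job

Check the airbrush compressor's oil gauge: take the dipstick from its wooden rest by the yellow handle, slide it into the compressor's slanting tube until its collar stops on the mouth, leave it there for half a second without forcing it, and draw it all the way out again. Then bring the tip over the cream-topped green jar lid and finish while holding the dipstick there still and level, striped side up, with the tip a few centimetres above the lid and touching nothing. Leave the lids and the other things on the table where they are.

Things in the scene. Friction and masses are not known exactly. Their poses are not given: they have to be found in the camera images.
- dipstick: loose dipstick, about 90 g. Origin on its axis at the collar's stop face; -y along the rod to the tip, +y along the handle, +z the striped side. Steel rod 7 mm thick, 110 mm long, marks near its round tip; dark collar disc 36 mm wide, y 0 to 6 mm; yellow flat-sided handle 16 mm wide (x), 20 mm high (z), y 13 to 123 mm, white stripe on top. Starts level in the rest, axis at z = 50 mm
- tip (a point): end of the dipstick's rod, 110 mm from the collar's stop face
- grip (a point): point on the axis of the yellow handle 60 mm from the collar's stop face, a good place to grip across the 16 mm width
- rest: fixed wooden rest: board 50 x 215 x 8 mm; origin at its underside below the lying dipstick's collar, axes as the lying dipstick's. 8 mm thick slotted saddles carry the rod at y = -60 mm (top at z = 56 mm) and the handle's end at y = 118 mm (top at z = 50 mm). The dipstick lifts straight up out of it
- compressor: fixed blue and grey airbrush compressor, about 104 mm (x) by 180 mm (y), 120 mm tall, origin at the table surface; blue crankcase with the tube at +y, grey motor at -y
- dip_tube: fixed steel tube of the compressor, red ring on it. Origin at the centre of its mouth, z = 130 mm; +z points out along the tube's axis, 35 degrees above horizontal, on the compressor's +y side. Bore 12 mm; mouth 24 mm inside, 30 mm outside, narrowing over 14 mm. Rod enters 110 mm, then the collar rests on the rim: dipstick's origin at this origin, its +y along this +z
- lid_tan: loose jar lid with a tan felt top and yellowish rim, 83 mm diameter, 13 mm high, in the same front row; bystander
- green_lid: jar lid with a cream top and dark green rim, 82 mm diameter, 12 mm high, 30 g, one of three lids in a row near the table's front edge; origin at the centre of its underside; the dipstick is presented over it
- lid_brown_0: loose jar lid with a dark brown felt top and orange-red rim, 82 mm diameter, 13 mm high, in the same front row; bystander
- black_tape: loose roll of black tape, 48 mm diameter, 18 mm high, near the front left; bystander
- eraser: loose white boxed eraser, 21 x 34 x 12 mm; bystander
- marker: loose black marker, 12 x 136 x 13 mm, behind the rest; bystander
- glue_stick: loose whitish glue stick, 11 x 70 x 11 mm; bystander
There are look-alikes about, which are no part of the job. Leave any pink or turquoise look-alike of the green_lid alone.

How it is judged:
By the outcome, as a careful person would: the job done as asked, in the order asked, and still so for the second after the job is handed in, while the arm keeps its last pose, push and grip.
It also fails if it takes over 58 s, if anything falls off the work surface, if the arm or the gripper's body presses on something with over 40 N, if the wrist force passes 120 N, or if a joint passes its speed limit or range.

## Working session

There is one attempt and no reset: what is moved stays moved. The work goes in short steps, Python scripts to look and compute and a tool call to move; the robot and the scene stay as the last step left them, time stands still between calls to the robot, and variables do not carry over. Pictures are saved under pics/ and viewed, at most 10 in all, crops included, and the job is handed in when it is done.

Besides the shell and the picture viewer there is one more tool, called after "Call:" as a command line: name --argument value ..., lists and objects as JSON in quotes. jog_arm: Moves the arm, as the interface text tells. Its arguments: {"type":"object","properties":{"series":{"type":"array","items":{"type":"object","properties":{"linear":{"type":"array","items":{"type":"number"}},"rotation":{"type":"array","items":{"type":"number"}},"gripper":{"type":"number"}}}}},"required":["series"]}

```bash
mkdir -p pics; cat > h.py <<'E'
import numpy as np,cv2
from plant import arm,imaging,nets
def cam(n):
    c=imaging.read_camera(n);h,w=c['image'].shape[:2]
    f=h/2/np.tan(np.radians(c['vertical_fov'])/2)
    c['K']=np.array([[f,0,c['cx']],[0,f,c['cy']],[0,0,1]]);c['D']=np.array(c['D'],float)
    c['R']=np.array(c['rotation']).reshape(3,3);c['o']=np.array(c['origin']);return c
def ray(c,uv):
    p=cv2.undistortPoints(np.array(uv,float).reshape(-1,1,2),c['K'],c['D']).reshape(-1,2)
    return np.c_[p[:,0],-p[:,1],-np.ones(len(p))]@c['R'].T
def deproj(c,uv):
    uv=np.array(uv,float).reshape(-1,2);d=c['range_z'][uv[:,1].astype(int),uv[:,0].astype(int)]
    return c['o']+ray(c,uv)*d[:,None]
def onz(c,uv,z):
    r=ray(c,uv);return c['o']+r*((z-c['o'][2])/r[:,2])[:,None]
def cloud(c):
    h,w=c['range_z'].shape;u,v=np.meshgrid(np.arange(w),np.arange(h))
    return deproj(c,np.c_[u.ravel(),v.ravel()]).reshape(h,w,3)
def save(c,n): cv2.imwrite('pics/'+n,c['image'][:,:,::-1])
E
python3 - <<'E'
from h import *
print(arm.observe())
for n in('top','side'):
    c=cam(n);save(c,n+'0.png');print(n,c['o'],c['R'].round(3).tolist())
    for t in('tip','grip','dipstick','rest','compressor','dip_tube','green_lid'):
        for r in nets.landmark_of(n,t)[:3]:
            uv=np.array(r['at'])*[640,400]
            print(t,round(r['confidence'],2),uv.round(1),deproj(c,np.clip(uv,0,[639,399])).round(0)[0])
E
```

```text
{'time_s': 0.0, 'joints': array([-8.06888922e+01,  1.03982257e+01,  9.21303821e+01,  1.36004052e-03,
        7.75661462e+01, -1.18183255e+01]), 'qvel': array([ 0.02354368, -0.05377668,  0.10064089,  0.0618919 ,  0.00415392,
        0.03799199]), 'joint_torque': array([-1.26932693e-03, -4.33869302e+01, -3.41850257e+01,  7.01305806e-02,
        3.84748843e-02, -1.18203116e-04]), 'tool_pos': array([ 207.23278328, -535.8352306 ,  254.85684349]), 'orientation': array([-1.79907526e+02, -2.07059943e-02,  2.11291226e+01]), 'force': array([-0.22853179, -0.69244349,  0.29387483]), 'moment': array([-0.04238641, -0.03855541, -0.01731293]), 'finger_force': 0.0, 'width': 87.87258600689678}Traceback (most recent call last):
  File "<stdin>", line 4, in <module>
  File "h.py", line 7, in cam
    c['R']=np.array(c['rotation']).reshape(3,3);c['o']=np.array(c['origin']);return c
           ~~~~~~~~~~~~~~~~~~~~~~~~~~~~~~~^^^^^
ValueError: cannot reshape array of size 3 into shape (3,3)
```

Rotation is roll/pitch/yaw.

```bash
sed -i "s/c\['R'\]=np.array(c\['rotation'\]).reshape(3,3)/c['R']=Rot.from_euler('xyz',c['rotation'],degrees=True).as_matrix()/; 1a from scipy.spatial.transform import Rotation as Rot" h.py
python3 - <<'E'
from h import *
for n in('top','side'):
    c=cam(n);save(c,n+'0.png');print(n,c['o'],c['R'].round(3).tolist())
    for t in('tip','grip','dipstick','rest','compressor','dip_tube','green_lid'):
        for r in nets.landmark_of(n,t)[:3]:
            uv=np.array(r['at'])*[640,400]
            print(t,round(r['confidence'],2),uv.round(1),deproj(c,np.clip(uv,0,[639,399])).round(0)[0])
E
```

```text
top [ 254.65391454  -26.73305843 1426.76971829] [[-0.102, 0.973, -0.209], [-0.995, -0.1, 0.021], [-0.0, 0.21, 0.978]]
tip 0.72 [279.5 176.1] [620.  47.  -4.]
grip 0.87 [223.1 193.7] [570. 202.  60.]
dipstick 0.77 [245.2 188.7] [579. 142.  54.]
rest 0.53 [281.6 176.7] [617.  42.  -4.]
rest 0.23 [285.7 143.6] [710.  20.  14.]
compressor 0.82 [378.1 165.4] [ 601. -228.   80.]
dip_tube 0.48 [342.7 149.5] [ 645. -134.  115.]
green_lid 0.91 [389.7 230.1] [ 429. -247.    8.]
green_lid 0.71 [322.4 192.6] [555. -71.  11.]
green_lid 0.69 [442.4 218.5] [ 447. -400.    5.]
side [  611.26692473 -1108.2700806    678.03294538] [[0.999, -0.012, 0.036], [0.037, 0.472, -0.881], [-0.006, 0.882, 0.472]]
tip 0.51 [338.4 201. ] [607.  51.  49.]
tip 0.39 [374.3 206. ] [712.  98.   9.]
grip 0.63 [266.4 258.5] [ 435. -174.   10.]
grip 0.61 [328.  176.1] [575. 189.  60.]
dipstick 0.59 [332.5 184.9] [589. 140.  54.]
dipstick 0.57 [262.8 283.6] [ 440. -269.    8.]
rest 0.76 [332.5 198.1] [590.  84.  41.]
compressor 0.86 [345.5 280.7] [ 625. -352.   86.]
dip_tube 0.59 [345.3 281.4] [ 624. -355.   87.]
dip_tube 0.55 [356.3 208.1] [660. 104.  -2.]
green_lid 0.96 [262.9 283.6] [ 441. -269.    8.]
green_lid 0.88 [258.6 328.9] [ 453. -412.    9.]
green_lid 0.74 [267.2 209.2] [403.  68.  10.]
```

View pics/top0.png

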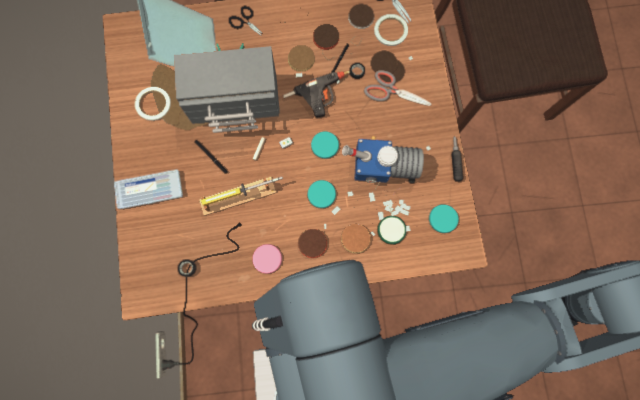

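View pics/side0.png

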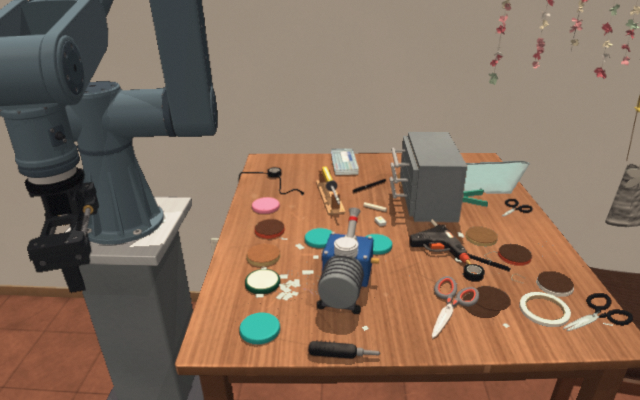

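The top view shows the dipstick in its rest at (200–290, 178–212), handle to the left. The tube leaves the compressor toward (347,151), and the cream-topped green lid is at (392,230). Next I'll zoom in.

```bash
python3 - <<'E'
from h import *
t=cv2.imread('pics/top0.png');s=cv2.imread('pics/side0.png')
def crop(i,x,y,w,h,k): return cv2.resize(i[y:y+h,x:x+w],None,fx=k,fy=k,interpolation=cv2.INTER_CUBIC)
a=crop(t,195,165,100,50,4);b=crop(t,330,130,100,50,4);d=crop(s,300,160,100,100,4);e=crop(s,310,195,100,100,4)
cv2.imwrite('pics/z.png',np.vstack([np.hstack([a,b]),np.hstack([d,e])]))
c=cam('top');P=cloud(c);I=c['image'].astype(int);hsv=cv2.cvtColor(c['image'],cv2.COLOR_RGB2HSV)
m=(hsv[...,0]>20)&(hsv[...,0]<35)&(hsv[...,1]>150)&(P[...,2]>45)
q=P[m];q=q[(abs(q[:,0]-575)<80)&(abs(q[:,1]-170)<90)]
mu=q.mean(0);w,v=np.linalg.eigh(np.cov(q.T));print('yellow',len(q),mu.round(1),v[:,2].round(3),np.degrees(np.arctan2(v[1,2],v[0,2])))
for n in('top','side'):
    c=cam(n);P=cloud(c);x=(abs(P[...,0]-645)<60)&(P[...,1]>-190)&(P[...,1]<-40)&(P[...,2]>60)
    print(n)
    for vv,uu in np.argwhere(x)[::3 if n=='top' else 2]: print(uu,vv,P[vv,uu].round().astype(int),c['image'][vv,uu],end=';')
E
```

```text
yellow 75 [560.4 205.8  56.9] [-0.219  0.976  0.009] 102.65130371418115
top
359 139 [ 681 -185   81] [123 125 143];359 140 [ 678 -185   82] [156 157 162];358 141 [ 676 -182   80] [107 105 127];361 141 [ 672 -189   88] [177 170 160];359 142 [ 671 -184   83] [ 84 104 134];357 143 [ 673 -180   70] [113  92  94];360 143 [ 669 -187   80] [ 70 105 150];358 144 [ 666 -180   84] [ 63  91 131];361 144 [ 665 -188   85] [ 66 105 154];347 145 [ 651 -145  134] [177 148 126];360 145 [ 663 -186   83] [ 67 105 155];345 146 [ 653 -141  120] [161 149 136];348 146 [ 649 -148  131] [159 135 117];359 146 [ 661 -183   80] [ 65 102 150];343 147 [ 651 -135  118] [186 160 140];346 147 [ 648 -143  125] [147 140 129];349 147 [ 646 -150  131] [151 127 110];359 147 [ 658 -182   82] [ 67 104 152];362 147 [ 655 -190   88] [ 69 106 156];345 148 [ 648 -140  118] [177 167 155];348 148 [ 641 -147  138] [170 162 150];351 148 [ 647 -157  116] [143 107  89];358 148 [ 656 -180   79] [ 61  94 136];361 148 [ 655 -188   80] [ 69 107 156];344 149 [ 647 -138  114] [201 190 176];347 149 [ 644 -145  121] [160 152 141];350 149 [ 
[... 8715 characters left out ...]
0 236 [ 682 -186   87] [156 193 176];331 237 [ 592 -187   83] [ 58  98 150];333 237 [ 597 -188   84] [ 59 100 153];335 237 [ 601 -186   83] [ 60 100 154];337 237 [ 606 -188   84] [ 65 102 154];339 237 [ 610 -184   82] [109 129 164];341 237 [ 615 -186   83] [168 171 184];343 237 [ 620 -188   85] [188 186 188];357 237 [ 652 -185   83] [ 76 103 144];359 237 [ 656 -187   84] [ 70 100 150];361 237 [ 661 -188   85] [ 74 101 152];363 237 [ 666 -185   83] [ 85 103 144];365 237 [ 670 -186   84] [ 69 114 150];368 237 [ 677 -190   86] [128 146 144];337 238 [ 606 -189   82] [115 134 168];361 238 [ 661 -189   83] [ 59  99 153];365 238 [ 670 -189   83] [ 59 100 151];367 238 [ 675 -190   84] [ 61 100 144];
```

View pics/z.png

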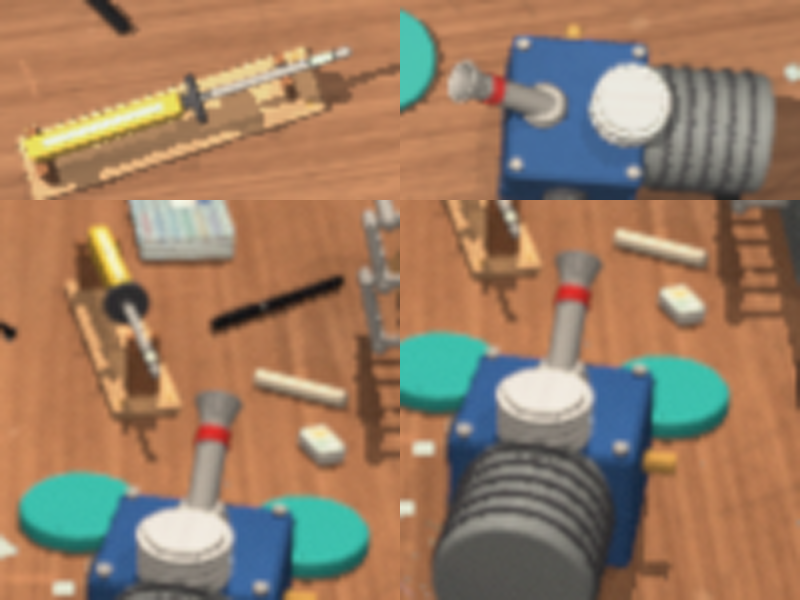

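The zoom shows three things:
- The handle runs from (202,202) to (241,190) in top pixels, with the tip near (282,177).
- The tube mouth is centred near (345,150), with the red ring at (354,152).
- Nothing is near the mouth.

I'll fit the tube model to the clouds and refine the dipstick line.

```bash
cat >> h.py <<'E'
def goto(pos,zdir,ydir,cur=None):
    """print linear cm / rotvec in tool frame from the current (or given) pose"""
    s=arm.observe() if cur is None else cur
    R0=Rot.from_euler('xyz',s['orientation'],degrees=True).as_matrix();p0=np.array(s['tool_pos'])
    z=np.array(zdir,float);z/=np.linalg.norm(z);best=None
    for sg in(1,-1):
        y=sg*np.array(ydir,float);y-=z*(y@z);y/=np.linalg.norm(y)
        R=np.c_[np.cross(y,z),y,z];rv=Rot.from_matrix(R0.T@R).as_rotvec()
        print('lin cm',(R0.T@(np.array(pos)-p0)/10).round(2),'rot',rv.round(3),'deg',np.degrees(np.linalg.norm(rv)).round(1))
E
python3 - <<'E'
from h import *
from scipy.optimize import least_squares
def prof(s): return np.where(s>-14,9+(15-9)*(s+14)/14,9)
allq=[]
for n in('top','side'):
    c=cam(n);P=cloud(c)
    m=(abs(P[...,0]-641)<22)&(P[...,1]>-176)&(P[...,1]<-100)&(P[...,2]>98)
    q=P[m];allq.append(q)
    if n=='top':
        print('mouth by pix',onz(c,[[345,150]],130),'tip',onz(c,[[282,177.5]],50),'stripe ends',onz(c,[[195+35/4,165+147/4],[195+180/4,165+103/4]],60),'collar',onz(c,[[195+195/4,165+97/4]],50))
        L=onz(c,[[391.5,230]],12);print('lid',L)
    else:
        r=nets.landmark_of(n,'green_lid')[0];print('lid side',onz(c,np.array(r['at'])*[640,400],0))
        print('side tip/collar',onz(c,[[300+155/4,160+375/4-50]],50), onz(c,[[300+127/4,160+300/4-50]],50))
def res(p,q):
    m=np.array([p[0],p[1],130]);a=np.radians(p[2]);d=np.array([np.cos(a)*.819,np.sin(a)*.819,.574])
    v=q-m;s=v@d;rr=np.linalg.norm(v-np.outer(s,d),axis=1)
    return np.where(s>0,np.hypot(s,0),rr-np.where(s>-14,p[3]+(15-p[3])*(s+14)/14,p[3]))
for q in allq+[np.vstack(allq)]:
    f=least_squares(res,[643,-143,85,9],args=(q,),loss='soft_l1',f_scale=2);print(len(q),f.x.round(2),f.cost/len(q))
E
```

```text
mouth by pix [[ 638.77102044 -138.75989742  130.        ]] tip [[601.17774235  38.09593085  50.        ]] stripe ends [[552.50950093 256.1105481   60.        ]
 [573.09657768 155.70357858  60.        ]] collar [[578.61068816 146.42361481  50.        ]]
lid [[ 428.57070394 -251.82217825   12.        ]]
lid side [[ 435.07213455 -261.9027565     0.        ]]
side tip/collar [[608.42939143  33.27685333  50.        ]] [[586.77873051 148.0925715   50.        ]]
141 [ 639.41 -136.78   80.57    8.56] 1.4010694737006832
153 [ 644.75 -139.76   79.51    9.36] 1.1622794890144363
294 [ 642.84 -138.23   79.54   10.02] 2.1795102951857435
```

```bash
python3 - <<'E'
from h import *
goto([571,203,130],[0,0,-1],[.98,.2,0])
E
```

```text
lin cm [ 60.58 -55.85  12.57] rot [-0.     0.    -1.403] deg 80.4
lin cm [ 60.58 -55.85  12.57] rot [0.    0.    1.738] deg 99.6
```

Call:
jog_arm --series '[{"linear": [60.6, -55.9, 0], "rotation": [0, 0, -1.4], "gripper": 0.3}, {"linear": [60.6, -55.9, 0], "rotation": [0, 0, -1.4], "gripper": 0.3}, {"linear": [60.6, -55.9, 0], "rotation": [0, 0, -1.4], "gripper": 0.3}, {"linear": [60.6, -55.9, 0], "rotation": [0, 0, -1.4], "gripper": 0.3}, {"linear": [60.6, -55.9, 0], "rotation": [0, 0, -1.4], "gripper": 0.3}, {"linear": [60.6, -55.9, 0], "rotation": [0, 0, -1.4], "gripper": 0.3}, {"linear": [60.6, -55.9, 0], "rotation": [0, 0, -1.4], "gripper": 0.3}, {"linear": [60.6, -55.9, 0], "rotation": [0, 0, -1.4], "gripper": 0.3}, {"linear": [60.6, -55.9, 0], "rotation": [0, 0, -1.4], "gripper": 0.3}, {"linear": [60.6, -55.9, 0], "rotation": [0, 0, -1.4], "gripper": 0.3}]'

```text
time_s: 1.98
tool_pos: [391.6, -160.6, 256.1]
orientation: [179.9, 0.0, 93.1]
force: [1.4, -0.1, 0.2]
width: 61.7
finger_force: 0.0
```

```bash
python3 - <<'E'
from h import *
print(arm.observe()['joints'].round(1))
goto([571,203,120],[0,0,-1],[.98,.2,0])
E
```

```text
[-38.5 -10.3 112.7   0.   77.5 -41.5]
lin cm [35.35 19.85 13.6 ] rot [ 0.001  0.001 -0.148] deg 8.5
lin cm [35.35 19.85 13.6 ] rot [ 1.000e-03 -1.000e-03  2.994e+00] deg 171.5
```

Call:
jog_arm --series '[{"linear": [35.4, 19.8, 10], "rotation": [0, 0, -0.148], "gripper": 0.4}, {"linear": [35.4, 19.8, 10], "rotation": [0, 0, -0.148], "gripper": 0.4}, {"linear": [35.4, 19.8, 10], "rotation": [0, 0, -0.148], "gripper": 0.4}, {"linear": [35.4, 19.8, 10], "rotation": [0, 0, -0.148], "gripper": 0.4}, {"linear": [35.4, 19.8, 10], "rotation": [0, 0, -0.148], "gripper": 0.4}, {"linear": [35.4, 19.8, 10], "rotation": [0, 0, -0.148], "gripper": 0.4}, {"linear": [35.4, 19.8, 10], "rotation": [0, 0, -0.148], "gripper": 0.4}, {"linear": [35.4, 19.8, 10], "rotation": [0, 0, -0.148], "gripper": 0.4}, {"linear": [35.4, 19.8, 10], "rotation": [0, 0, -0.148], "gripper": 0.4}, {"linear": [35.4, 19.8, 10], "rotation": [0, 0, -0.148], "gripper": 0.4}]'

```text
time_s: 2.82
tool_pos: [572.0, 201.9, 155.4]
orientation: [180.0, 0.0, 101.3]
force: [0.5, -0.9, 0.8]
width: 52.7
finger_force: 0.0
```

Call:
jog_arm --series '[{"linear": [0, 0, 0], "rotation": [0, 0, 0], "gripper": 0.4}, {"linear": [0, 0, 0], "rotation": [0, 0, 0], "gripper": 0.4}]'

```text
time_s: 2.98
tool_pos: [570.9, 201.6, 154.2]
orientation: [-179.8, -0.0, 101.4]
force: [0.2, -1.1, -0.7]
width: 53.2
finger_force: 0.0
```

```bash
python3 - <<'E'
from h import *
print(arm.observe()['joints'].round(1))
goto([571,203,48],[0,0,-1],[.98,.2,0])
c=cam('top');save(c,'t2.png');s=cam('side');save(s,'s2.png')
t=c['image'][120:230,170:310];s=s['image'][120:230,260:400]
cv2.imwrite('pics/z2.png',np.hstack([cv2.resize(x,(400,314),interpolation=cv2.INTER_CUBIC) for x in(t,s)])[:,:,::-1])
E
```

```text
[ 8.2 20.3 92.2 -0.  67.7 -3.2]
lin cm [ 0.14  0.07 10.62] rot [-0.003 -0.    -0.002] deg 0.2
lin cm [ 0.14  0.07 10.62] rot [-0.     0.004  3.14 ] deg 179.9
```

View pics/z2.png

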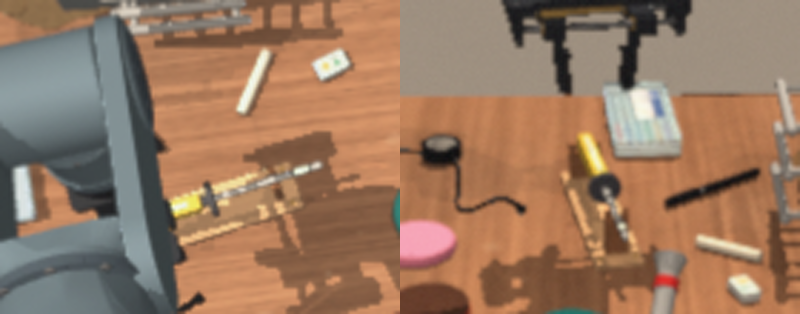

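The gripper is over the handle in both views. In the side crop the fingers straddle column 597 and the handle is at about 593. I'll check the side camera's bias against the fingers.

```bash
python3 - <<'E'
from h import *
c=cam('side');p=arm.observe()['tool_pos']
u=260+197.5/2.857
r=ray(c,[[u,150]])[0];k=(p[1]-c['o'][1])/r[1];print('finger mid by side at tcp y',c['o']+r*k,p)
# handle yellow column centre near grip
hsv=cv2.cvtColor(c['image'],cv2.COLOR_RGB2HSV);m=(hsv[...,0]>18)&(hsv[...,0]<35)&(hsv[...,1]>140)
m[:,:315]=0;m[:,345:]=0;m[:160]=0;m[195:]=0
for v in np.unique(np.argwhere(m)[:,0]):
    us=np.argwhere(m[v])[:,0];print(v,us.min(),us.max(),onz(c,[[us.mean(),v]],54)[0].round(1))
E
```

```text
finger mid by side at tcp y [577.69447568 198.92839693 140.78882602] [571.34363575 198.92839693 156.36608369]
167 323 326 [561.2 267.8  54. ]
168 322 327 [559.8 260.1  54. ]
169 322 327 [560.1 252.5  54. ]
170 323 328 [563.5 245.   54. ]
171 322 329 [564.4 237.6  54. ]
172 323 329 [564.8 230.2  54. ]
173 323 329 [565.  222.8  54. ]
174 323 325 [561.4 215.5  54. ]
175 323 330 [566.6 208.4  54. ]
176 324 326 [565.  201.2  54. ]
177 325 331 [572.1 194.3  54. ]
178 325 331 [572.3 187.3  54. ]
179 325 332 [575.3 180.4  54. ]
180 326 329 [573.4 173.4  54. ]
181 326 328 [572.1 166.5  54. ]
```

Call:
jog_arm --series '[{"linear": [0.26, -0.52, 4], "rotation": [0, 0, -0.01], "gripper": 0.4}, {"linear": [0.26, -0.52, 7], "rotation": [0, 0, -0.01], "gripper": 0.4}, {"linear": [0.26, -0.52, 9], "rotation": [0, 0, -0.01], "gripper": 0.4}, {"linear": [0.26, -0.52, 10.6], "rotation": [0, 0, -0.01], "gripper": 0.4}, {"linear": [0.26, -0.52, 10.6], "rotation": [0, 0, -0.01], "gripper": 0.4}, {"linear": [0.26, -0.52, 10.6], "rotation": [0, 0, -0.01], "gripper": 0.4}]'

```text
time_s: 3.63
tool_pos: [565.6, 200.0, 50.3]
orientation: [-180.0, 0.0, 101.7]
force: [-0.3, 0.8, -0.0]
width: 52.7
finger_force: 0.0
```

Call:
jog_arm --series '[{"linear": [0, 0, 0], "rotation": [0, 0, 0], "gripper": 0.65}, {"linear": [0, 0, 0], "rotation": [0, 0, 0], "gripper": 0.72}, {"linear": [0, 0, 0], "rotation": [0, 0, 0], "gripper": 0.76}, {"linear": [0, 0, 0], "rotation": [0, 0, 0], "gripper": 0.8}, {"linear": [0, 0, 0], "rotation": [0, 0, 0], "gripper": 1}, {"linear": [0, 0, 0], "rotation": [0, 0, 0], "gripper": 1}, {"linear": [0, 0, 0], "rotation": [0, 0, 0], "gripper": 1}, {"linear": [0, 0, 0], "rotation": [0, 0, 0], "gripper": 1}, {"linear": [0, 0, 0], "rotation": [0, 0, 0], "gripper": 1}]'

```text
time_s: 4.38
tool_pos: [567.8, 201.6, 51.1]
orientation: [179.7, 0.0, 101.8]
force: [5.6, 1.5, 0.2]
width: 15.3
finger_force: 30.0
```

Gripped. Lifting straight up.

Call:
jog_arm --series '[{"linear": [0, 0, -0.7], "rotation": [0, 0, 0], "gripper": 1}, {"linear": [0, 0, -2], "rotation": [0, 0, 0], "gripper": 1}, {"linear": [0, 0, -5], "rotation": [0, 0, 0], "gripper": 1}, {"linear": [0, 0, -9], "rotation": [0, 0, 0], "gripper": 1}, {"linear": [0, 0, -13], "rotation": [0, 0, 0], "gripper": 1}, {"linear": [0, 0, -17], "rotation": [0, 0, 0], "gripper": 1}, {"linear": [0, 0, -20], "rotation": [0, 0, 0], "gripper": 1}, {"linear": [0, 0, -20], "rotation": [0, 0, 0], "gripper": 1}]'

```text
time_s: 5.05
tool_pos: [568.8, 201.9, 258.4]
orientation: [179.3, 0.0, 101.8]
force: [0.0, 0.4, -0.6]
width: 15.7
finger_force: 29.9
```

```bash
python3 - <<'E'
from h import *
o=arm.observe();print(o['tool_pos'],o['orientation'],o['width'],o['joints'].round(1),o['force'])
c=cam('side');t=cam('top')
np.savez('held.npz',s=c['image'],t=t['image'],rs=c['range_z'],rt=t['range_z'])
for n,cc in(('top',t),('side',c)):
  for k in('tip','grip','dipstick'):
    for r in nets.landmark_of(n,k)[:2]:
        uv=np.array(r['at'])*[640,400];print(n,k,round(r['confidence'],2),uv.round(1),onz(cc,uv,o['tool_pos'][2]+2)[0].round(1),deproj(cc,uv)[0].round(0))
a=cv2.resize(t['image'][110:230,200:320],(400,400),interpolation=cv2.INTER_CUBIC);b=cv2.resize(c['image'][80:200,270:390],(400,400),interpolation=cv2.INTER_CUBIC)
cv2.imwrite('pics/z3.png',np.hstack([a,b])[:,:,::-1])
# target: tube alignment
M=np.array([639,-138,130]);az=np.radians(80);d=np.array([np.cos(az)*.819,np.sin(az)*.819,.574])
x=np.array([np.sin(az),-np.cos(az),0]);z=np.cross(x,d);print('d',d,'z',z)
goto(M+d*(60+150)+2*z*-1,-z,x)
E
```

```text
[568.84761545 201.91236234 258.38693661] [1.79323440e+02 3.89235829e-02 1.01818985e+02] 15.703960897546256 [ 8.3 13.4 88.2  0.  77.8 -3.5] [ 0.02046719  0.44826095 -0.60162941]
top tip 0.5 [276.1 155.3] [603.9  37.4 260.4] [681.  52.   3.]
top grip 0.73 [209.  176.3] [568.6 198.9 260.4] [474. 131. 611.]
top dipstick 0.81 [232.7 170.3] [577.5 142.6 260.4] [578. 143. 258.]
side tip 0.77 [339.5 133.9] [608.5  14.6 260.4] [608.  36. 252.]
side grip 0.77 [326.7 113.9] [571.6 173.7 260.4] [572. 171. 261.]
side dipstick 0.67 [334.4 118.7] [593.8 132.3 260.4] [594. 148. 255.]
d [0.14221786 0.80655755 0.574     ] z [-0.09967405 -0.56527965  0.819     ]
lin cm [-18.63   6.75  -0.12] rot [-0.12   0.604  0.367] deg 41.1
lin cm [-18.63   6.75  -0.12] rot [-0.836 -0.166 -2.646] deg 159.3
```

View pics/z3.png

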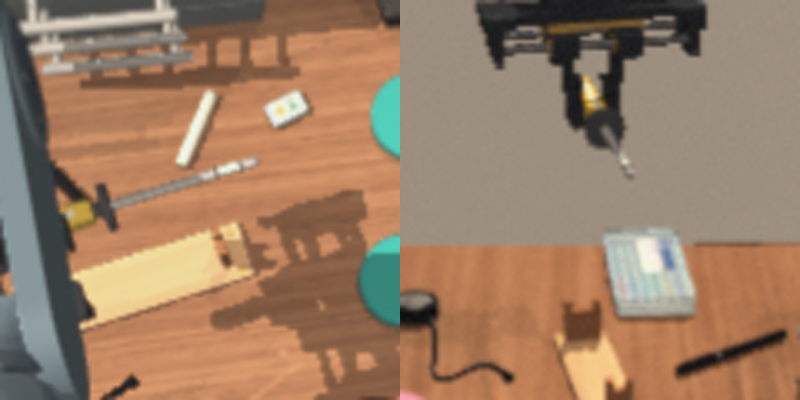

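The dipstick is held straight, with collar and tip in line with the tool yaw (tip azimuth 102°, tool 101.8°), and the rest is empty. Next is the pre-insertion pose on the tube axis, with the tip 40 mm out.

```bash
cat >> h.py <<'E'
M=np.array([639.,-138,130]);G=58.
def frame(azdeg,el):
    a=np.radians(azdeg);e=np.radians(el);d=np.array([np.cos(a)*np.cos(e),np.sin(a)*np.cos(e),np.sin(e)])
    x=np.array([np.sin(a),-np.cos(a),0]);return d,x,np.cross(x,d)
E
python3 - <<'E'
from h import *
d,x,z=frame(80,35);goto(M+d*(G+150)+.5*z,-z,x)
E
```

```text
lin cm [-18.92   6.63  -0.2 ] rot [-0.12   0.604  0.367] deg 41.1
lin cm [-18.92   6.63  -0.2 ] rot [-0.835 -0.166 -2.646] deg 159.3
```

Call:
jog_arm --series '[{"linear": [-4, 1.4, 0], "rotation": [-0.024, 0.12, 0.073], "gripper": 1}, {"linear": [-8, 2.8, 0], "rotation": [-0.048, 0.24, 0.146], "gripper": 1}, {"linear": [-12, 4.2, -0.1], "rotation": [-0.072, 0.36, 0.22], "gripper": 1}, {"linear": [-16, 5.6, -0.2], "rotation": [-0.096, 0.48, 0.293], "gripper": 1}, {"linear": [-18.9, 6.6, -0.2], "rotation": [-0.12, 0.604, 0.367], "gripper": 1}, {"linear": [-18.9, 6.6, -0.2], "rotation": [-0.12, 0.604, 0.367], "gripper": 1}, {"linear": [-18.9, 6.6, -0.2], "rotation": [-0.12, 0.604, 0.367], "gripper": 1}, {"linear": [-18.9, 6.6, -0.2], "rotation": [-0.12, 0.604, 0.367], "gripper": 1}, {"linear": [-18.9, 6.6, -0.2], "rotation": [-0.12, 0.604, 0.367], "gripper": 1}, {"linear": [-18.9, 6.6, -0.2], "rotation": [-0.12, 0.604, 0.367], "gripper": 1}]'

```text
time_s: 6.28
tool_pos: [668.9, 31.9, 252.6]
orientation: [179.7, -35.0, 80.4]
force: [1.2, -0.1, -1.2]
width: 15.7
finger_force: 29.9
```

```bash
python3 - <<'E'
from h import *
o=arm.observe();print(o['tool_pos'],o['orientation'],o['width'],o['joints'].round(1),o['force'])
d,x,z=frame(80,35);print('expected',M+d*(G+150)+.5*z);goto(M+d*(G+150)+.5*z,-z,x)
t=cam('top');c=cam('side')
a=cv2.resize(t['image'][115:175,310:370],(400,400),interpolation=cv2.INTER_CUBIC);b=cv2.resize(c['image'][165:245,310:390],(400,400),interpolation=cv2.INTER_CUBIC)
cv2.imwrite('pics/z4.png',np.hstack([a,b])[:,:,::-1])
E
```

```text
[668.88228946  31.89261885 252.57566404] [179.65891573 -34.98402925  80.44159839] 15.726729296015376 [-22.3  23.   82.9  34.3  83.8 -19.4] [ 1.15423932 -0.06384575 -1.24243589]
expected [668.53700577  29.51268383 249.71347478]
lin cm [-0.36  0.    0.1 ] rot [0.002 0.    0.006] deg 0.4
lin cm [-0.36  0.    0.1 ] rot [-0.000e+00  2.000e-03 -3.135e+00] deg 179.6
```

View pics/z4.png

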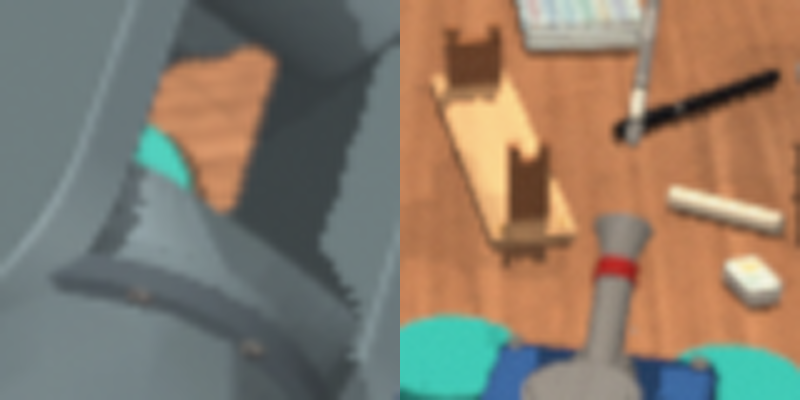

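Side view: the rod tip is at crop (631,140) and the tube mouth at (622,224). Extending the tube axis gives about column 633, so it's aligned laterally within ~1 mm. I'll check the in-plane offset with depth.

```bash
python3 - <<'E'
from h import *
c=cam('side');P=cloud(c)
o=arm.observe();Rt=Rot.from_euler('xyz',o['orientation'],degrees=True).as_matrix()
d,x,z=Rt[:,0],Rt[:,1],-Rt[:,2];g=o['tool_pos']-.5*z
print('d',d)
V=P-g;s=V@d;xx=V@x;zz=V@z
m=(s<-70)&(s>-180)&(abs(xx-5)<14)&(abs(zz)<25)&(c['range_z']>0)
for a in range(-175,-60,10):
    k=m&(abs(s-a)<5)
    if k.any(): print('rod',a,k.sum(),np.median(xx[k]).round(1),np.median(zz[k]).round(1),zz[k].max().round(1),zz[k].min().round(1))
print('tip extent',s[m].min())
m=(s<-205)&(s>-260)&(abs(xx-5)<25)&(abs(zz)<25)
for a in range(-258,-204,6):
    k=m&(abs(s-a)<3)
    if k.any(): print('tube',a,k.sum(),xx[k].min().round(1),xx[k].max().round(1),np.median(zz[k]).round(1),zz[k].max().round(1),zz[k].min().round(1))
for q,n in((g-168*d,'tip'),(g-208*d,'mouth')):
    w=(q-c['o'])@c['R'];uv=cv2.projectPoints(np.array([[w[0],-w[1],-w[2]]]),np.zeros(3),np.zeros(3),c['K'],c['D'])[0].ravel();print(n,uv,'crop',(uv-[310,165])*5+[400,0])
E
```

```text
d [0.13620063 0.8075834  0.57381046]
rod -175 2 2.9 3.1 4.0 2.3
rod -165 13 3.0 1.4 5.5 -5.5
rod -155 10 4.0 2.3 6.9 -1.9
rod -145 10 3.2 2.7 6.3 -1.4
rod -135 11 4.1 1.1 3.5 -2.6
rod -125 11 2.4 1.5 6.4 -1.7
rod -115 10 3.4 1.2 5.9 -0.8
rod -105 12 2.6 1.3 4.4 -0.3
rod -95 8 3.3 0.3 4.0 -0.4
rod -85 10 3.7 1.4 4.9 -2.1
rod -75 9 3.7 2.5 4.5 0.0
tip extent -172.34223880604273
tube -258 15 -3.1 13.3 5.2 10.6 -2.5
tube -252 20 -3.6 12.8 6.5 10.3 0.6
tube -246 20 -5.2 11.9 5.7 13.3 -4.6
tube -240 25 -5.9 13.7 8.2 11.3 -8.0
tube -234 15 -3.1 14.7 7.9 10.2 -1.2
tube -228 24 -2.9 14.0 6.2 11.2 -5.3
tube -222 25 -6.2 15.7 7.9 12.1 -0.2
tube -216 34 -9.2 18.8 9.2 14.9 -6.8
tip [354.56460635 192.6876725 ] crop [622.82303176 138.43836249]
mouth [352.2927399 207.6615594] crop [611.4636995  213.30779699]
```

Lateral correction is +1.5 mm (tool y), with the other axes within about 1 mm. Entering the mouth.

Call:
jog_arm --series '[{"linear": [-1, 0.15, 0], "rotation": [0, 0, 0], "gripper": 1}, {"linear": [-2, 0.15, 0], "rotation": [0, 0, 0], "gripper": 1}, {"linear": [-3, 0.15, 0], "rotation": [0, 0, 0], "gripper": 1}, {"linear": [-4, 0.15, 0], "rotation": [0, 0, 0], "gripper": 1}, {"linear": [-5, 0.15, 0], "rotation": [0, 0, 0], "gripper": 1}, {"linear": [-5.7, 0.15, 0], "rotation": [0, 0, 0], "gripper": 1}, {"linear": [-6.3, 0.15, 0], "rotation": [0, 0, 0], "gripper": 1}, {"linear": [-6.3, 0.15, 0], "rotation": [0, 0, 0], "gripper": 1}]'

```text
time_s: 7.1
tool_pos: [661.3, -22.6, 214.6]
orientation: [179.8, -35.1, 80.0]
force: [-0.0, -0.1, -1.5]
width: 15.9
finger_force: 29.9
```

```bash
python3 - <<'E'
from h import *
o=arm.observe();Rt=Rot.from_euler('xyz',o['orientation'],degrees=True).as_matrix()
print(o['tool_pos'],o['orientation'],'F tool',Rt.T@o['force'],'M',Rt.T@o['moment'])
d,x,z=frame(80,35);q=o['tool_pos']-M;print('along,x,z',q@d-G,q@x,q@z-.5)
c=cam('side');b=cv2.resize(c['image'][165:245,310:390],(480,480),interpolation=cv2.INTER_CUBIC);cv2.imwrite('pics/z5.png',b[:,:,::-1])
E
```

```text
[661.33367462 -22.63155013 214.56647419] [179.84671184 -35.08507359  80.01951116] F tool [-0.91818453 -0.03345042  1.13741303] M [-0.07580435 -0.33459632  0.00210661]
along,x,z 86.75074277851277 1.9608548356470532 1.381041494666687
```

View pics/z5.png

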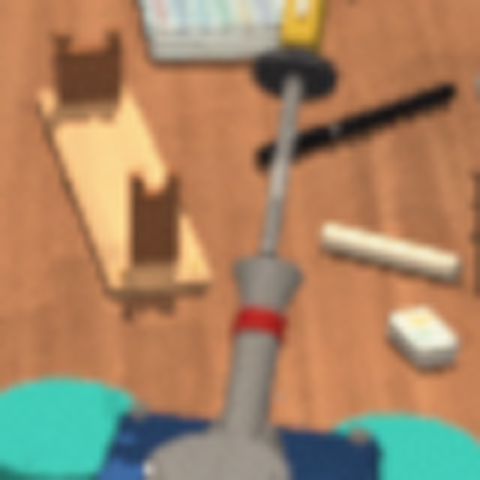

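The rod's tip has entered the mouth centrally, with no contact force. Continuing.

Call:
jog_arm --series '[{"linear": [-0.7, 0, 0], "rotation": [0, 0, 0], "gripper": 1}, {"linear": [-1.4, 0, 0], "rotation": [0, 0, 0], "gripper": 1}, {"linear": [-2.1, 0, 0], "rotation": [0, 0, 0], "gripper": 1}, {"linear": [-2.7, 0, 0], "rotation": [0, 0, 0], "gripper": 1}, {"linear": [-3, 0, 0], "rotation": [0, 0, 0], "gripper": 1}, {"linear": [-3, 0, 0], "rotation": [0, 0, 0], "gripper": 1}]'

```text
time_s: 7.65
tool_pos: [657.3, -46.2, 197.8]
orientation: [179.8, -35.1, 80.1]
force: [0.1, 0.1, -1.3]
width: 15.4
finger_force: 29.9
```

Call:
jog_arm --series '[{"linear": [-0.6, 0, 0], "rotation": [0, 0, 0], "gripper": 1}, {"linear": [-1.2, 0, 0], "rotation": [0, 0, 0], "gripper": 1}, {"linear": [-1.8, 0, 0], "rotation": [0, 0, 0], "gripper": 1}, {"linear": [-2.4, 0, 0], "rotation": [0, 0, 0], "gripper": 1}, {"linear": [-3, 0, 0], "rotation": [0, 0, 0], "gripper": 1}, {"linear": [-3.5, 0, 0], "rotation": [0, 0, 0], "gripper": 1}, {"linear": [-3.5, 0, 0], "rotation": [0, 0, 0], "gripper": 1}]'

```text
time_s: 8.23
tool_pos: [652.3, -74.6, 177.5]
orientation: [179.8, -35.1, 80.1]
force: [0.1, 0.2, -1.7]
width: 15.4
finger_force: 29.9
```

```bash
python3 - <<'E'
from h import *
o=arm.observe();Rt=Rot.from_euler('xyz',o['orientation'],degrees=True).as_matrix()
print('F tool',Rt.T@o['force'],'M',Rt.T@o['moment'],o['joints'].round(1))
d,x,z=frame(80,35);q=o['tool_pos']-M;print('along,x,z',q@d-G,q@x,q@z-.5)
c=cam('side');b=cv2.resize(c['image'][165:245,310:390],(480,480),interpolation=cv2.INTER_CUBIC);cv2.imwrite('pics/z6.png',b[:,:,::-1])
E
```

```text
F tool [-0.75611243  0.05345906  1.51668846] M [-0.0271378  -0.30797873 -0.05779042] [-31.4  29.4  83.3  32.7  82.9 -30.1]
along,x,z 22.228810160164386 2.099497230159138 1.2781197037137166
```

View pics/z6.png

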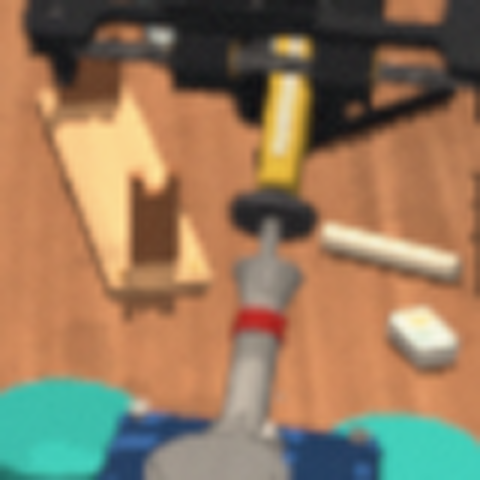

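The collar is about 22 mm from the rim and the rod slides freely. Now I'll approach the stop slowly.

Call:
jog_arm --series '[{"linear": [-0.5, 0, 0], "rotation": [0, 0, 0], "gripper": 1}, {"linear": [-1.0, 0, 0], "rotation": [0, 0, 0], "gripper": 1}, {"linear": [-1.4, 0, 0], "rotation": [0, 0, 0], "gripper": 1}, {"linear": [-1.6, 0, 0], "rotation": [0, 0, 0], "gripper": 1}, {"linear": [-1.7, 0, 0], "rotation": [0, 0, 0], "gripper": 1}, {"linear": [-1.8, 0, 0], "rotation": [0, 0, 0], "gripper": 1}]'

```text
time_s: 8.78
tool_pos: [650.2, -88.3, 168.0]
orientation: [179.7, -35.1, 80.2]
force: [0.1, 0.3, -0.9]
width: 15.6
finger_force: 29.9
```

Call:
jog_arm --series '[{"linear": [-0.1, 0, 0], "rotation": [0, 0, 0], "gripper": 1}, {"linear": [-0.15, 0, 0], "rotation": [0, 0, 0], "gripper": 1}]'

```text
time_s: 8.95
tool_pos: [650.0, -89.5, 167.2]
orientation: [179.7, -35.1, 80.2]
force: [-0.1, 0.5, -0.2]
width: 15.7
finger_force: 29.9
```

Call:
jog_arm --series '[{"linear": [-0.1, 0, 0], "rotation": [0, 0, 0], "gripper": 1}, {"linear": [-0.15, 0, 0], "rotation": [0, 0, 0], "gripper": 1}]'

```text
time_s: 9.12
tool_pos: [649.8, -90.7, 166.4]
orientation: [179.7, -35.1, 80.2]
force: [0.5, 0.7, -1.1]
width: 15.8
finger_force: 29.9
```

Call:
jog_arm --series '[{"linear": [-0.1, 0, 0], "rotation": [0, 0, 0], "gripper": 1}, {"linear": [-0.15, 0, 0], "rotation": [0, 0, 0], "gripper": 1}, {"linear": [-0.15, 0, 0], "rotation": [0, 0, 0], "gripper": 1}]'

```text
time_s: 9.37
tool_pos: [649.7, -91.6, 165.7]
orientation: [179.7, -35.1, 80.2]
force: [0.8, 0.6, -0.3]
width: 15.6
finger_force: 29.9
```

Call:
jog_arm --series '[{"linear": [-0.1, 0, 0], "rotation": [0, 0, 0], "gripper": 1}, {"linear": [-0.15, 0, 0], "rotation": [0, 0, 0], "gripper": 1}, {"linear": [-0.15, 0, 0], "rotation": [0, 0, 0], "gripper": 1}]'

```text
time_s: 9.62
tool_pos: [649.7, -91.7, 165.6]
orientation: [179.7, -35.2, 80.3]
force: [0.8, 6.3, 3.8]
width: 15.8
finger_force: 29.9
```

Contact: about 7 N along the axis at the expected depth. Holding.

Call:
jog_arm --series '[{"linear": [0, 0, 0], "rotation": [0, 0, 0], "gripper": 1}, {"linear": [0, 0, 0], "rotation": [0, 0, 0], "gripper": 1}, {"linear": [0, 0, 0], "rotation": [0, 0, 0], "gripper": 1}, {"linear": [0, 0, 0], "rotation": [0, 0, 0], "gripper": 1}, {"linear": [0, 0, 0], "rotation": [0, 0, 0], "gripper": 1}, {"linear": [0, 0, 0], "rotation": [0, 0, 0], "gripper": 1}, {"linear": [0, 0, 0], "rotation": [0, 0, 0], "gripper": 1}, {"linear": [0, 0, 0], "rotation": [0, 0, 0], "gripper": 1}, {"linear": [0, 0, 0], "rotation": [0, 0, 0], "gripper": 1}, {"linear": [0, 0, 0], "rotation": [0, 0, 0], "gripper": 1}]'

```text
time_s: 10.45
tool_pos: [649.7, -91.7, 165.6]
orientation: [179.7, -35.2, 80.3]
force: [1.2, 6.2, 4.0]
width: 15.8
finger_force: 29.9
```

```bash
python3 - <<'E'
from h import *
o=arm.observe();Rt=Rot.from_euler('xyz',o['orientation'],degrees=True).as_matrix();print('Ft',Rt.T@o['force'])
c=cam('side');b=cv2.resize(c['image'][185:245,325:385],(480,480),interpolation=cv2.INTER_CUBIC);cv2.imwrite('pics/z7.png',b[:,:,::-1])
E
```

```text
Ft [7.51951915 0.13673364 0.35933184]
```

View pics/z7.png

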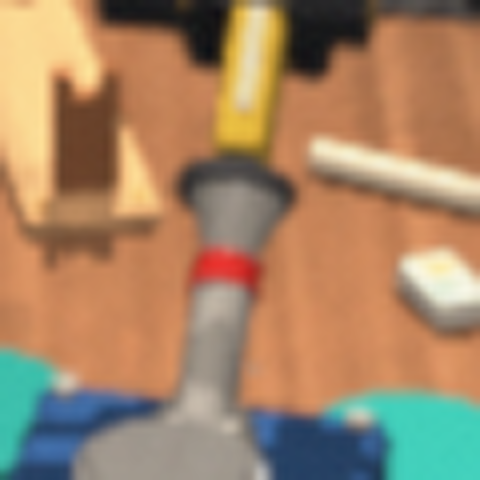

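The collar sits flush on the rim and has been held for over 0.5 s at 7.5 N. Drawing it out along the axis.

Call:
jog_arm --series '[{"linear": [1, 0, 0], "rotation": [0, 0, 0], "gripper": 1}, {"linear": [2.5, 0, 0], "rotation": [0, 0, 0], "gripper": 1}, {"linear": [4.5, 0, 0], "rotation": [0, 0, 0], "gripper": 1}, {"linear": [6.5, 0, 0], "rotation": [0, 0, 0], "gripper": 1}, {"linear": [8.5, 0, 0], "rotation": [0, 0, 0], "gripper": 1}, {"linear": [10.5, 0, 0], "rotation": [0, 0, 0], "gripper": 1}, {"linear": [12.5, 0, 0], "rotation": [0, 0, 0], "gripper": 1}, {"linear": [14.5, 0, 0], "rotation": [0, 0, 0], "gripper": 1}, {"linear": [16, 0, 0], "rotation": [0, 0, 0], "gripper": 1}, {"linear": [16, 0, 0], "rotation": [0, 0, 0], "gripper": 1}]'

```text
time_s: 11.33
tool_pos: [672.5, 38.7, 259.7]
orientation: [179.4, -35.1, 80.5]
force: [0.8, -0.5, -1.4]
width: 15.5
finger_force: 29.9
```

```bash
python3 - <<'E'
from h import *
o=arm.observe();print(o['tool_pos'],o['orientation'],o['joints'].round(1))
L=np.array([429,-252,12])
for az in(80,100,130,150,180):
    d,x,z=frame(az,0);print(az,'TCP',(L+[0,0,38]+168*d).round());goto(L+[0,0,38]+168*d,-z,x)
E
```

```text
[672.50097127  38.71653023 259.68392519] [179.44031471 -35.07846645  80.51317079] [-21.6  22.7  82.4  34.5  83.9 -18.5]
80 TCP [458. -87.  50.]
lin cm [-25.05 -19.15   7.84] rot [ 0.007 -0.612  0.006] deg 35.1
lin cm [-25.05 -19.15   7.84] rot [ 0.945  0.01  -2.99 ] deg 179.7
100 TCP [400. -87.  50.]
lin cm [-25.84 -24.9    7.23] rot [ 0.113 -0.605 -0.332] deg 40.1
lin cm [-25.84 -24.9    7.23] rot [-0.845 -0.159  2.68 ] deg 161.3
130 TCP [ 321. -123.   50.]
lin cm [-29.87 -32.04   4.33] rot [ 0.273 -0.569 -0.839] deg 60.2
lin cm [-29.87 -32.04   4.33] rot [-0.687 -0.33   2.189] deg 132.8
150 TCP [ 284. -168.   50.]
lin cm [-33.98 -34.98   1.42] rot [ 0.379 -0.529 -1.176] deg 77.0
lin cm [-33.98 -34.98   1.42] rot [-0.581 -0.417  1.857] deg 114.0
180 TCP [ 261. -252.   50.]
lin cm [-41.07 -35.76  -3.57] rot [ 0.537 -0.44  -1.679] deg 104.1
lin cm [-41.07 -35.76  -3.57] rot [-0.421 -0.513  1.355] deg 86.5
```

Clear of the tube. Level it in place first, then translate.

```bash
python3 - <<'E'
from h import *
p=arm.observe()['tool_pos'];d,x,z=frame(95,0);goto(p+[-20,10,0],-z,x)
E
```

```text
lin cm [ 0.54 -2.14  0.36] rot [ 0.087 -0.608 -0.248] deg 37.9
lin cm [ 0.54 -2.14  0.36] rot [-0.871 -0.124  2.761] deg 166.0
```

Call:
jog_arm --series '[{"linear": [0.5, -1, 0.3], "rotation": [0.015, -0.1, -0.042], "gripper": 1}, {"linear": [0.5, -2.1, 0.3], "rotation": [0.03, -0.2, -0.083], "gripper": 1}, {"linear": [0.5, -2.1, 0.3], "rotation": [0.045, -0.3, -0.125], "gripper": 1}, {"linear": [0.5, -2.1, 0.3], "rotation": [0.06, -0.4, -0.165], "gripper": 1}, {"linear": [0.5, -2.1, 0.3], "rotation": [0.073, -0.5, -0.205], "gripper": 1}, {"linear": [0.5, -2.1, 0.3], "rotation": [0.087, -0.608, -0.248], "gripper": 1}, {"linear": [0.5, -2.1, 0.3], "rotation": [0.087, -0.608, -0.248], "gripper": 1}, {"linear": [0.5, -2.1, 0.3], "rotation": [0.087, -0.608, -0.248], "gripper": 1}]'

```text
time_s: 12.0
tool_pos: [651.8, 46.6, 256.4]
orientation: [-179.7, -0.2, 94.9]
force: [-0.8, -0.2, -0.7]
width: 15.4
finger_force: 29.9
```

```bash
python3 - <<'E'
from h import *
print(arm.observe()['orientation'])
d,x,z=frame(95,0);goto(np.array([429,-252,190])+168*d,-z,x)
E
```

```text
[-179.72723507   -0.20040942   94.90964999]
lin cm [-11.07 -24.74   6.72] rot [-0.005 -0.004 -0.002] deg 0.4
lin cm [-11.07 -24.74   6.72] rot [-0.005  0.007  3.14 ] deg 179.9
```

Call:
jog_arm --series '[{"linear": [-1, -3, 0], "rotation": [0, 0, 0], "gripper": 1}, {"linear": [-2.5, -6.5, 0.5], "rotation": [0, 0, 0], "gripper": 1}, {"linear": [-4, -10, 1], "rotation": [0, 0, 0], "gripper": 1}, {"linear": [-5.5, -13.5, 2], "rotation": [0, 0, 0], "gripper": 1}, {"linear": [-7, -17, 3], "rotation": [0, 0, 0], "gripper": 1}, {"linear": [-9, -20.5, 5], "rotation": [0, 0, 0], "gripper": 1}, {"linear": [-11.1, -23.5, 6.7], "rotation": [0, 0, 0], "gripper": 1}, {"linear": [-11.1, -24.7, 6.7], "rotation": [0, 0, 0], "gripper": 1}, {"linear": [-11.1, -24.7, 6.7], "rotation": [0, 0, 0], "gripper": 1}, {"linear": [-11.1, -24.7, 6.7], "rotation": [0, 0, 0], "gripper": 1}]'

```text
time_s: 12.83
tool_pos: [414.8, -87.0, 190.9]
orientation: [-179.8, -0.1, 94.6]
force: [0.1, 0.5, -1.6]
width: 15.8
finger_force: 29.9
```

```bash
python3 - <<'E'
from h import *
o=arm.observe();print(o['orientation'])
d,x,z=frame(95,0);goto(np.array([429,-252,53])+168*d,-z,x)
c=cam('side')
for k in('tip','dipstick','green_lid'):
    for r in nets.landmark_of('side',k)[:2]:
        uv=np.array(r['at'])*[640,400];print(k,round(r['confidence'],2),uv.round(1),onz(c,uv,0 if k[0]=='g' else o['tool_pos'][2])[0].round(1),deproj(c,uv)[0].round(0))
E
```

```text
[-1.79842747e+02 -1.44743393e-01  9.45570216e+01]
lin cm [2.100e-01 1.000e-02 1.379e+01] rot [-0.003 -0.003 -0.008] deg 0.5
lin cm [2.100e-01 1.000e-02 1.379e+01] rot [-0.004  0.004  3.134] deg 179.6
tip 0.75 [255. 210.] [ 434.3 -254.6  190.9] [ 434. -255.  191.]
dipstick 0.6 [260.1 189.9] [ 430.8 -162.7  190.9] [ 428. -150.  184.]
green_lid 0.92 [376.8 249.1] [ 706.2 -111.3    0. ] [ 705. -126.   10.]
green_lid 0.79 [324.1 235.5] [570.8 -51.1   0. ] [571. -66.  10.]
```

Call:
jog_arm --series '[{"linear": [0, 0, 3], "rotation": [0, 0, 0], "gripper": 1}, {"linear": [0, 0, 6], "rotation": [0, 0, 0], "gripper": 1}, {"linear": [0, 0, 9], "rotation": [0, 0, 0], "gripper": 1}, {"linear": [0, 0, 11], "rotation": [0, 0, 0], "gripper": 1}, {"linear": [0, 0, 12.5], "rotation": [0, 0, 0], "gripper": 1}, {"linear": [0, 0, 13.4], "rotation": [0, 0, 0], "gripper": 1}, {"linear": [0, 0, 13.8], "rotation": [0, 0, 0], "gripper": 1}, {"linear": [0, 0, 13.8], "rotation": [0, 0, 0], "gripper": 1}]'

```text
time_s: 13.7
tool_pos: [414.6, -85.7, 52.4]
orientation: [-179.7, -0.1, 94.9]
force: [0.6, 0.5, -0.1]
width: 15.5
finger_force: 29.9
```

Call:
jog_arm --series '[{"linear": [0, 0, 0], "rotation": [0, 0, 0], "gripper": 1}, {"linear": [0, 0, 0], "rotation": [0, 0, 0], "gripper": 1}, {"linear": [0, 0, 0], "rotation": [0, 0, 0], "gripper": 1}, {"linear": [0, 0, 0], "rotation": [0, 0, 0], "gripper": 1}, {"linear": [0, 0, 0], "rotation": [0, 0, 0], "gripper": 1}, {"linear": [0, 0, 0], "rotation": [0, 0, 0], "gripper": 1}]'

```text
time_s: 14.2
tool_pos: [414.6, -86.2, 53.2]
orientation: [-179.8, -0.0, 94.8]
force: [0.1, 0.1, -0.4]
width: 15.8
finger_force: 29.9
```

```bash
python3 - <<'E'
from h import *
print(arm.observe()['qvel'].round(2))
c=cam('side');t=cam('top');a=cv2.resize(c['image'][215:315,215:315],(400,400),interpolation=cv2.INTER_CUBIC);b=cv2.resize(t['image'][180:280,330:430],(400,400),interpolation=cv2.INTER_CUBIC)
cv2.imwrite('pics/z8.png',np.hstack([a,b])[:,:,::-1])
E
```

```text
[ 0.05  0.21  0.11 -0.04 -0.07  0.01]
```

View pics/z8.png

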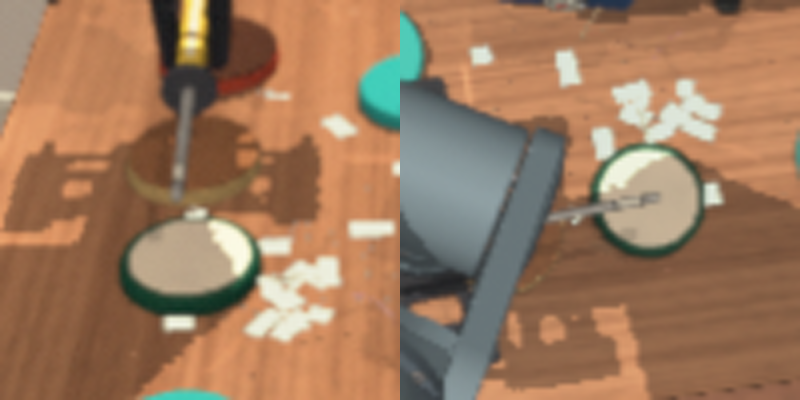

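Top view: the tip (660,198) is over the lid's centre (650,199). Side view: it hangs above the lid, stripe up, touching nothing.

```bash
python3 -c "
from plant import arm
print(arm.close_job())"
```

```text
the job is handed in; nothing more can be done
None
```

The job is handed in: the dipstick went into the tube until its collar stopped on the rim, stayed over half a second at about 7.5 N, and came fully out. It is now held still and level, stripe up, about 4 cm over the cream-topped green lid; no verdict was returned.

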